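# Show the marble end of a brass scope to the stall's inspection camera

### The arm

A 6-joint arm with a two-finger parallel gripper is mounted at the origin on the work surface. World frame = base frame: x ahead of the robot, y to its left, z up, the work surface at z = 0. Lengths are in m, angles in degrees, forces in N, time in s.
With the tool pointing down it reaches from about 0.3 to 0.75 m from the base axis. Payload 8.5 kg.
Tool frame: the origin (TCP) lies midway between the tips of the shut fingers; the grasp point (between the pads) lies 19 mm behind it; z points along the fingers, y is the line along which they close (so a half turn about z gives the same grasp; the last joint's range is limited). The gripper opens to 85 mm and grips with 20 to 120 N. Pads are 22 mm wide; open, the fingers measure 114 mm over their backs; the gripper's body (76 mm by 85 mm) begins 54 mm behind the grasp point. The pads swing forward as they close: fully open they stand 13 mm farther back than shut.
Start: joints at [52.294, 21.807, 74.336, -0, 83.858, -12.336], TCP at [0.236, 0.497, 0.231] pointing down, gripper open.
Joint ranges: [-178.18, 178.18], [-50.72, 133.34], [12.68, 142.11], [-81.47, 261.47], [9.98, 163.14], [-165.26, 165.26]. Speed limits (degrees/s): [136.94, 136.94, 180, 180, 180, 180].

### API

Orientations are given as a 3x3 rotation matrix whose columns are the frame's x, y, z axes.
In Python, from rig import env, viewer, recognise, pinpoint gives the robot as it stands.
- The arm moves only by the tool move_arm, never from a script. Its argument "plan" is text: rows parted by semicolons, each of 7 numbers parted by spaces: the shift along the tool's x, y, z in m, then the turn, a rotation vector about the tool's x, y, z in rad, then the finger opening in m, from 0 to 0.0854. A call has 1 to 12 rows; each row shifts and turns the commanded pose from where the row before left it, along the tool's axes as they then stand; what a row does not reach is not made up. A row lasts 1/8 s, in which the tool goes at most 62.5 mm and 10.7 degrees, less where a joint would pass 70% of its speed; a pose out of reach is approached as far as the arm can. A call is refused whole if a number of a shift passes 0.0625 or a number of a turn 0.188, either way. A call with a gripper value outside its range is refused whole. The fingers move at their own pace and stop on an object; "grip_force" is the grip in N (left out, the last holds). Time passes only in rows, so rows that do not move let the fingers close. It gives the time, the measured TCP pose, the force, the opening and the grip force at its end, in the units of the state.
- env.observe(): the state, without advancing time (a new reading comes with each control period).
- viewer.get_image(name): name is "scene" or "top"; returns (picture, depth): 420x560x3 uint8, red, green, blue; 420x560 float32, m along the optical axis (not along the pixel's ray), 0 where there is no reading.
- viewer.calibration(name): a dict with "fx", "fy", "cx", "cy" (pixels), "R" (3x3) and "t" (3): a world point X has camera coordinates R X + t. Camera axes: x right, y down, z forward; pixel columns grow to the right and rows downward; lengths in m; the calibration is good to about 2 mm. A picture is of the moment at which its call begins. calibration takes no time and is no camera call.
- env.close_job(): hands the job in; it is judged then, once.
Trained networks look in the newest picture that a camera, given by its name, has taken for a name from the list of things; names that differ only in an ending like _2 or _b are one class to them, and where a whole thing is asked for, a point or a joint stands for the part that bears it (a point fixed in the world has none). Each returns a list of dicts, best first, with "conf" (0 to 1); they miss things now and then, are a little off and sometimes report something else, mostly with a low value. They report only what shows in the picture. A call takes as long as a camera call.
- recognise(camera, name): "extent" ([centre column, centre row, width, height] in pixels, round what is visible of it).
- pinpoint(camera, name): "pixel" ([column, row] in pixels: a listed point, or the origin of a listed thing).
The state is a dict: "time_s": time; "q": joint angles; "qvel": joint speeds; "joint_efforts": joint torques, N m; "position": TCP position; "tool_rot": TCP orientation; "ft_force": force on the tool from outside, world axes, zero at the start; "wrist_torque": the same for the moment, N m; "grip_width": finger opening in m; "gripper_force": force on a finger pad.
Only numpy, scipy, OpenCV 4.12 (cv2) and the standard library are available. Lean on these libraries where they do the work, as an engineer would, in place of code of your own. Each camera call takes 0.05 s, during which the arm holds its last target. There are 200 camera calls.

### The job

Lift the loose lid off the wooden case by its knob and set it down flat on the bare plywood beside the case, without dropping it. Then take out the brass scope that has a glass marble in its end and hold it up to the inspection camera to be checked for chips: marble end squarely facing the lens, tube in line with the camera's line of sight, centre of the marble 120 mm in front of the lens and in the middle of its view. Finish while holding it there, still and in the gripper alone; do not shift the camera, leave the flat-ended scope lying in the case and everything else on the stall where it stands.

Things in the scene. Friction and masses are not known exactly. Their poses are not given: they have to be found in the camera images.
- case: Fixed wooden case, 212 (x) x 156 (y) x 58 mm high, walls and floor 8 mm. Origin: centre of underside. Two brass tubes lie in it along its y axis, axes 36 mm above the shelf at case x = -38 and +38 mm (their places vary), in V saddles 8 mm thick at y = -30 and +30 mm, up to 31 mm high. 52 mm is free between the saddles, 48 mm between the tubes, 46 mm from tube to wall.
- lid: Loose flat lid on the case, 212 x 156 mm, 0.16 kg. Origin: centre of its underside (a 4 mm rim below the 6 mm board; board top 10 mm above the origin); axes as the case's. On the case its origin is 54 mm above the shelf, the rim 4 mm inside with 2.5 mm play; it lifts straight up. Flat on the shelf its origin is at height 0. A 0.25 m square of shelf centred at x 0.44, y 0.18 m is always clear.
- lid_knob (a point): Centre of the lid's turned wooden knob, over the lid's centre, 32 mm above the lid's origin. The knob is an upright cylinder 26 mm across and 20 mm high, its underside 12 mm above the board on a 12 mm stem. Axes as the lid's.
- marble_scope: Brass scope to be shown: tube 28 mm across with 30 mm collars, 0.13 kg, a 26 mm glass marble half out of one end, a black eyepiece at the other. Origin: on the tube's axis, within 6 mm of its centre of mass; x along the tube towards the marble. Marble tip at x = +65 mm, eyepiece end at -58, plain tube from -40 to +37. In the case it lies level, marble end towards the case's +y.
- marble (a point): Centre of the marble in the end of the marble scope, on the tube's axis, 52 mm from the scope's origin. Axes as the scope's.
- flat_scope: The like brass tube with a plain flat glass end flush in its collar instead of a marble, 117 mm long, lying beside the other in the case with its flat end to the case's +y. Origin and axes as for the marble scope. Stays in the case.
- lens (a point): Centre of the front glass of the inspection camera's lens (38 mm barrel in a white 66 mm light ring). x lies along the optical axis and points into the camera, away from the scene; y is level. The head is a black box 54 x 72 x 40 mm, its pivot 50 mm behind the lens and 275 mm above the shelf, over the middle of a fixed stand (120 mm foot, 16 mm column). The camera faces the robot, looking down.
- focus (a point): The point in empty air on the optical axis, 120 mm in front of the lens, where the marble's centre belongs. Axes as those of point lens: when the scope is shown rightly, its x axis lies along this x axis, in the same sense.
- camera_head (a joint): Downward tilt of the camera's head, rad: 0 looks level, positive looks down; starts at 0.15 to 0.45. A stiff friction hinge that stays where it is; it must not be shifted.
- ashtray: Bystander: round brown bakelite ashtray, 124 mm wide, 26 mm high, with two loose green marbles in it. Origin: centre of its underside.
- shot_glass: Bystander: chrome shot glass, 45 mm wide, 58 mm high. Origin: centre of its underside.
- jug: Bystander: marbled clay jug, 104 mm wide, 145 mm high, with a handle. Origin: centre of its underside.
- doorstop: Bystander: rubber doorstop wedge with a stepped top, 120 x 42 x 29 mm. Origin: centre of its underside.
- marble_jar: Bystander: closed glass jar, 76 mm wide, 100 mm high. Origin: centre of its underside.
- brush: Bystander: dusting brush, 170 mm long, lying flat. Origin: underside of its middle.

How it is judged (in metres and radians):
On the way, in this order (a step that is already met when the one before it is completed fails the run):
1. The lid is off the case, lying flat on the shelf beside it, let go and at rest, with the marble scope still in the case (height (world z) of lid between -0.006 and 0.006 m and angle between lid's own z axis and vertical below 0.04 rad and horizontal distance between lid and case above 0.17 m and linear speed of lid below 0.05 m/s and contact force between the fingers and lid below 0.2 N and distance of marble_scope from where it was at the start of the episode below 0.01 m), for 0.2 s.
2. The gripper holds the marble scope in the air, clear of the case (height (world z) of marble_scope above 0.11 m and contact force between the fingers and marble_scope above 1 N and contact force between marble_scope and case below 0.2 N), for 0.2 s.
At the end, for the whole second after the job is handed in: Scope held still by the gripper alone, marble end to the lens, tube within 0.15 rad of the line of sight, marble within 12 mm across and 15 mm along of the point 120 mm before the lens; lid flat on the shelf, let go, centre 170 mm or more from the case's; all else in place (height (world z) of lid between -0.006 and 0.006 m and angle between lid's own z axis and vertical below 0.04 rad and horizontal distance between lid and case above 0.17 m and linear speed of lid below 0.05 m/s and contact force between each of the fingers, marble_scope and lid below 0.2 N and y of marble in the frame of focus between -0.012 and 0.012 m and z of marble in the frame of focus between -0.012 and 0.012 m and x of marble in the frame of focus between -0.015 and 0.015 m and x of marble_scope in the frame of focus below -0.03 m and angle between the x axis of marble_scope and the x axis of focus, either way round below 0.15 rad and contact force between the fingers and marble_scope above 1 N and height (world z) of marble_scope above 0.1 m and linear speed of marble_scope below 0.03 m/s and angular speed of marble_scope below 0.3 rad/s and contact force between marble_scope and case below 0.2 N and distance of flat_scope from where it was at the start of the episode below 0.015 m and distance of focus from where it was at the start of the episode below 0.01 m and distance of each of ashtray, shot_glass, jug, doorstop, marble_jar, brush from where it was at the start of the episode below 0.03 m); the arm keeps its last pose, push and grip.
It fails at once if The camera is knocked out of its aim (focus point moved more than 10 mm) (distance of focus from where it was at the start of the episode above 0.01 m).
It fails at once if The flat scope is moved in the case (more than 15 mm) (distance of flat_scope from where it was at the start of the episode above 0.015 m).
It fails at once if The lid is dropped from more than about 25 mm or thrown (linear speed of lid above 0.7 m/s and contact force between the fingers and lid below 0.05 N).
It fails at once if The marble scope is dropped from more than about 25 mm or thrown (linear speed of marble_scope above 0.7 m/s and contact force between the fingers and marble_scope below 0.05 N).
It fails at once if A bystander is pushed or knocked over (its origin moved more than 30 mm) (distance of any of ashtray, shot_glass, jug, doorstop, marble_jar, brush from where it was at the start of the episode above 0.03 m).
It also fails if it takes over 58 s, if anything falls off the work surface, if the arm or the gripper's body presses on something with over 40 N, if the wrist force passes 120 N, or if a joint passes its speed limit or range.

## Working session

There is one attempt and no reset: what is moved stays moved. The work goes in short steps, Python scripts to look and compute and a tool call to move; the robot and the scene stay as the last step left them, time stands still between calls to the robot, and variables do not carry over. Pictures are saved under pics/ and viewed, at most 10 in all, crops included, and the job is handed in when it is done.

Besides the shell and the picture viewer there is one more tool, called after "Call:" by a JSON object that holds its "method" and its "body". move_arm: Moves the arm, as the interface text tells. Its arguments: {"type":"object","properties":{"plan":{"type":"string"},"grip_force":{"type":"number"}},"required":["plan"]}

```bash
ls; mkdir -p pics; cat > h.py <<'E'
import numpy as np, cv2
from rig import env, viewer, recognise, pinpoint
def ray(c,p):
    k=viewer.calibration(c);R=np.array(k["R"]);t=np.array(k["t"])
    d=R.T@np.array([(p[0]-k["cx"])/k["fx"],(p[1]-k["cy"])/k["fy"],1.]);return -R.T@t,d
def atz(c,p,z):
    o,d=ray(c,p);return o+d*(z-o[2])/d[2]
def atdepth(c,p,D):
    o,d=ray(c,p);return o+d*D
def cloud(c,D):
    k=viewer.calibration(c);v,u=np.mgrid[:D.shape[0],:D.shape[1]]
    P=np.stack([(u-k["cx"])/k["fx"]*D,(v-k["cy"])/k["fy"]*D,D],-1)
    return (P-np.array(k["t"]))@np.array(k["R"])
def proj(c,X):
    k=viewer.calibration(c);P=np.array(k["R"])@X+np.array(k["t"]);return np.array([k["fx"]*P[0]/P[2]+k["cx"],k["fy"]*P[1]/P[2]+k["cy"]])
E
cat > a.py <<'E'
from h import *
np.set_printoptions(precision=4,suppress=True)
s=env.observe();print(s["position"],s["tool_rot"],s["grip_width"])
for c in("scene","top"):
    im,D=viewer.get_image(c);cv2.imwrite(f"pics/{c}0.png",im[:,:,::-1]);np.save(f"{c}0.npy",D)
    o,d=ray(c,(280,210));print(c,"cam",o,d)
    for n,z in(("lid_knob",.086),("lid",.054),("case",0),("lens",None),("focus",None),("camera_head",None),("jug",0),("ashtray",0),("shot_glass",0),("doorstop",0),("marble_jar",0),("brush",0)):
        for r in pinpoint(c,n)[:2]:
            p=r["pixel"];print(n,round(r["conf"],2),np.round(p,1),atz(c,p,z) if z is not None else "", D[int(p[1]),int(p[0])])
E
python3 a.py
```

```text
pics
[0.2355 0.4967 0.2307] [[-0.9036  0.4285 -0.0009]
 [ 0.4285  0.9036 -0.0012]
 [ 0.0003 -0.0015 -1.    ]] 0.08499525742668963
scene cam [1.2705 0.5588 0.8751] [-0.6415 -0.4406 -0.628 ]
lid_knob 0.7 [189.1 198.9] [ 0.5705 -0.2375  0.086 ] 1.296996
lid 0.82 [192.6 205.6] [ 0.56  -0.239  0.054] 1.3084564
case 0.59 [197.4 215.8] [ 0.5418 -0.2452 -0.    ] 1.2746508
lens 0.84 [293.8 239.4]  0.86352974
focus 0.42 [432.4 274. ]  1.1759213Traceback (most recent call last):
  File "a.py", line 8, in <module>
    for r in pinpoint(c,n)[:2]:
             ~~~~~~~~^^^^^
ValueError: it knows: ashtray, brush, case, doorstop, flat_scope, focus, jug, lens, lid, lid_knob, marble, marble_jar, marble_scope, shot_glass
```

```bash
sed -i 's/("camera_head",None),//' a.py; python3 a.py; python3 -c "
import cv2,numpy as np
a=cv2.imread('pics/scene0.png');b=cv2.imread('pics/top0.png')
cv2.imwrite('pics/s1.png',a);cv2.imwrite('pics/t1.png',b)"
```

```text
[0.2356 0.4969 0.2311] [[-0.9036  0.4285 -0.0003]
 [ 0.4285  0.9036 -0.0004]
 [ 0.0001 -0.0005 -1.    ]] 0.08572534571779152
scene cam [1.2705 0.5588 0.8751] [-0.6415 -0.4406 -0.628 ]
lid_knob 0.95 [188.1 194.5] [ 0.5568 -0.2544  0.086 ] 1.2974926
lid 0.66 [190.3 196.5] [ 0.5314 -0.275   0.054 ] 1.2933443
lid 0.61 [191.2 201.2] [ 0.5468 -0.2569  0.054 ] 1.3120902
case 0.82 [192.9 215.9] [ 0.5498 -0.2561  0.    ] 1.275989
lens 0.96 [293.1 239.7]  0.86174387
lens 0.61 [189.9 197.3]  1.295053
focus 0.64 [192.4 216.7]  1.2704242
jug 0.61 [359.9 341.4] [0.6645 0.3628 0.    ] 0.9500548
ashtray 0.67 [428.2 272.3] [ 0.3702  0.4141 -0.    ] 1.182464
shot_glass 0.73 [191.6 276.6] [ 0.7348 -0.0881  0.    ] 1.1518672
doorstop 0.83 [387.1 309. ] [ 0.5441  0.3753 -0.    ] 1.0756317
marble_jar 0.93 [253.8 271. ] [0.627  0.0332 0.    ] 1.1437835
brush 0.54 [225.4 171. ] [ 0.3073 -0.3311  0.    ] 1.5425552
top cam [0.2714 0.0665 1.4862] [ 0.1698 -0.0197 -0.9854]
lid_knob 0.64 [363.2 196.9] [ 0.5661 -0.243   0.086 ] 1.4224291
lid 0.68 [363.6 199. ] [ 0.5654 -0.2514  0.054 ] 1.4233063
case 0.26 [316.7 155.6] [ 0.7337 -0.0926  0.    ] 1.5434932
lens 0.58 [227.4 135.1]  1.2811464
jug 0.97 [190.9 169.5] [0.6666 0.363  0.    ] 1.4133745
ashtray 0.78 [169.2 250.2] [0.3739 0.4196 0.    ] 1.4679829
shot_glass 0.69 [317.  154.7] [ 0.7371 -0.0937  0.    ] 1.5464857
doorstop 0.59 [184.3 200. ] [0.5536 0.3792 0.    ] 1.494501
marble_jar 0.92 [281.6 181.1] [0.6336 0.0337 0.    ] 1.4286557
brush 0.97 [381.9 277.8] [ 0.2984 -0.3241  0.    ] 1.4578081
```

View pics/scene0.png

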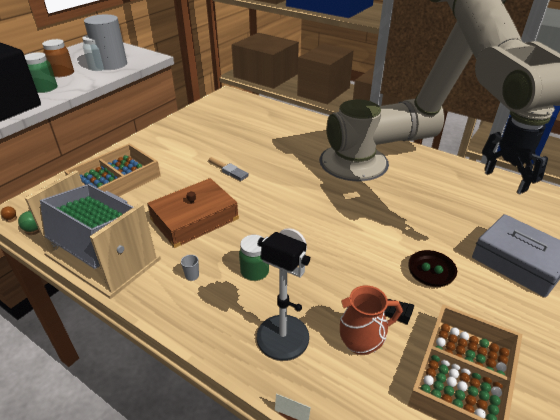

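View pics/top0.png

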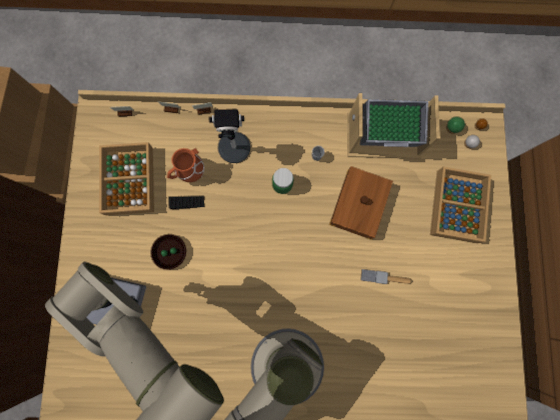

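The scene view shows the case with lid and knob at (191,197), the inspection camera at (285,250) and the jar at (254,260). In the top view the knob is at (366,200), the stand foot at (235,147) and the camera head at (228,118).

```bash
cat > b.py <<'E'
from h import *
np.set_printoptions(precision=4,suppress=True)
for c in("scene","top"):
    D=np.load(f"{c}0.npy");im=cv2.imread(f"pics/{c}0.png");P=cloud(c,D);ok=D>0
    x,y,z=P[...,0],P[...,1],P[...,2]
    near=ok&(np.hypot(x-.56,y+.245)<.17)
    m=near&(abs(z-.064)<.006)
    r=cv2.minAreaRect((P[m][:,:2]*1000).astype(np.float32));print(c,"lid",m.sum(),r,cv2.boxPoints(r).tolist())
    k=near&(z>.085)&(z<.12);print("knob",k.sum(),P[k].mean(0),P[k].min(0),P[k].max(0))
    # stand
    f=ok&(x>.55)&(x<1.)&(abs(y-.17)<.2)&(z>.22)&(z<.4);Q=P[f]
    print("head",f.sum(),Q.mean(0),Q.min(0),Q.max(0))
    np.save(f"head_{c}.npy",np.c_[Q,im[f]])
    n,l,st,ce=cv2.connectedComponentsWithStats(f.astype(np.uint8));print(st[:5].tolist())
crops=[]
a=cv2.imread("pics/scene0.png")[220:365,230:340];b=cv2.imread("pics/top0.png")[95:170,190:300]
s=cv2.resize(a,None,fx=4,fy=4,interpolation=cv2.INTER_CUBIC);t=cv2.resize(b,None,fx=3,fy=3,interpolation=cv2.INTER_CUBIC)
o=np.zeros((580,790,3),np.uint8);o[:580,:440]=s;o[:225,450:780]=t
cv2.imwrite("pics/crop.png",o)
E
python3 b.py
```

```text
scene lid 2397 ((557.5315551757812, -244.04266357421875), (163.32464599609375, 213.17970275878906), 71.49407958984375) [[430.5335388183594, -287.650390625], [632.6898803710938, -355.314208984375], [684.529541015625, -200.4349365234375], [482.37322998046875, -132.7711181640625]]
knob 58 [ 0.5611 -0.2396  0.0925] [ 0.5486 -0.2538  0.0852] [ 0.5707 -0.2285  0.0993]
head 1753 [0.7612 0.2202 0.2816] [0.7153 0.1589 0.2203] [0.7883 0.2669 0.3016]
[[0, 0, 560, 420, 233447], [257, 228, 53, 50, 1753]]
top lid 2518 ((557.6740112304688, -243.53842163085938), (156.78497314453125, 213.15687561035156), 71.71421813964844) [[431.8812255859375, -284.53265380859375], [634.2744140625, -351.4120788574219], [683.466796875, -202.544189453125], [481.0736083984375, -135.66476440429688]]
knob 46 [ 0.557  -0.2427  0.094 ] [ 0.5466 -0.2545  0.0855] [ 0.5678 -0.2306  0.1025]
head 679 [0.744  0.2098 0.2877] [0.7033 0.1609 0.2334] [0.7797 0.2637 0.3066]
[[0, 0, 560, 420, 234521], [209, 109, 35, 27, 679]]
```

View pics/crop.png

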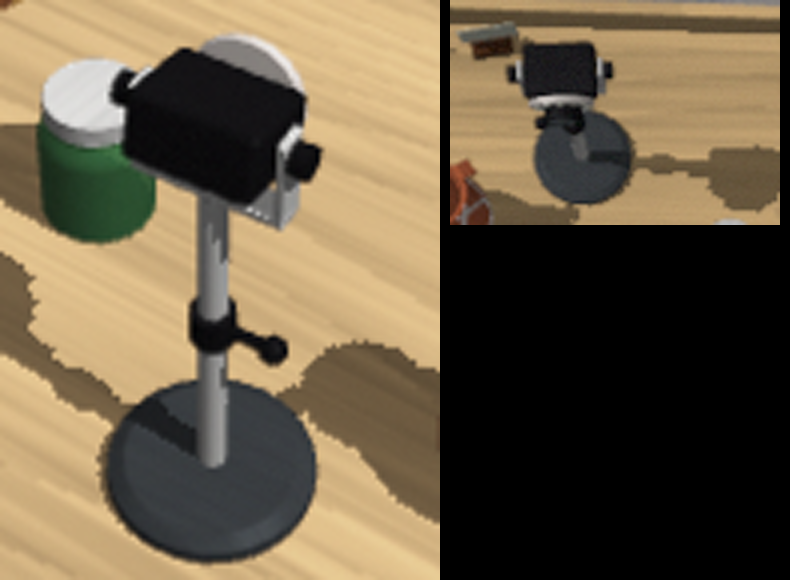

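The crop shows the black camera head, which has a white ring on its far side, its stand and its foot. Next I fit the head box, foot and ring.

```bash
cat > c.py <<'E'
from h import *
from scipy.optimize import least_squares
np.set_printoptions(precision=4,suppress=True)
# foot
for c in("scene","top"):
    D=np.load(f"{c}0.npy");im=cv2.imread(f"pics/{c}0.png").astype(int);P=cloud(c,D)
    m=(D>0)&(np.hypot(P[...,0]-.74,P[...,1]-.21)<.13)&(P[...,2]<.03)&(im.max(-1)<95)&(im[...,0]>=im[...,2])
    n,l,st,ce=cv2.connectedComponentsWithStats(m.astype(np.uint8));i=1+st[1:,4].argmax();Q=P[l==i]
    (cx,cy),r=cv2.minEnclosingCircle((Q[:,:2]*1000).astype(np.float32));print(c,"foot",len(Q),cx,cy,r,Q[:,2].mean())
A=[]
for c in("scene","top"):
    H=np.load(f"head_{c}.npy");b=H[:,3:].max(1)<60;A.append(H[b,:3])
    W=H[H[:,3:].min(1)>130][:,:3];print("white",len(W),W.mean(0))
    np.save(f"white_{c}.npy",W)
def frame(yaw,t): # x into the camera, away from scene; camera looks along -x, downwards by t
    x=np.array([np.cos(t)*np.cos(yaw),np.cos(t)*np.sin(yaw),np.sin(t)]);y=np.array([-np.sin(yaw),np.cos(yaw),0]);return np.c_[x,y,np.cross(x,y)]
def res(p,Q):
    q=(Q-np.array([p[0],p[1],.275+p[5]]))@frame(p[2],p[3]);q[:,0]-=p[4]
    d=abs(q)-np.array([.027,.036,.02]);return np.linalg.norm(np.maximum(d,0),axis=1)+np.minimum(d.max(1),0)
for nm,Q in(("s",A[0]),("t",A[1]),("both",np.r_[A[0],A[1]])):
  best=None
  for t0 in(.15,.3,.45):
   for y0 in(-.3,0,.3,.6):
    s=least_squares(res,[.75,.21,y0,t0,0,0],args=(Q,),loss="soft_l1",f_scale=.002)
    if best is None or s.cost<best.cost:best=s
  p=best.x;X=frame(p[2],p[3]);piv=np.array([p[0],p[1],.275+p[5]]);print(nm,len(Q),p,best.cost,"boxcentre",piv+X[:,0]*p[4],"med",np.median(abs(best.fun)))
  for c in("scene","top"):
    W=(np.load(f"white_{c}.npy")-piv-X[:,0]*p[4])@X;print(c,np.percentile(W,[5,25,50,75,95],axis=0).tolist())
E
python3 c.py
```

```text
scene foot 1657 757.557373046875 213.23626708984375 59.67533874511719 0.014589336417361301
top foot 652 753.5147094726562 210.3262481689453 58.31858825683594 0.014186452369446708
white 129 [0.7382 0.2317 0.2773]
white 47 [0.7288 0.2169 0.2924]
s 1279 [ 0.8217  0.2175  0.0704  0.2075 -0.0675  0.0135] 0.0026683671685153636 boxcentre [0.7558 0.2128 0.2746] med 0.000758475327380579
scene [[-0.033404928971663424, -0.03996070326269471, -0.03812253775048744], [-0.03007857637287077, 0.0055617908864329995, -0.02382189600438005], [-0.013092425158462179, 0.02619323291228926, 0.013665644462189208], [-0.00036103567856572976, 0.041936217388653045, 0.02868763763707024], [0.007118076610355217, 0.04285455010729583, 0.032662086175912576]]
top [[-0.03434414824740409, -0.04025454906414787, 0.007568307698087333], [-0.032770018811790744, -0.0074946222846190656, 0.013541660818831357], [-0.03093294754378173, 0.009735610538485694, 0.025449062034338867], [-0.005322023267611102, 0.02133794524617403, 0.030233018041648213], [0.0077080170516743126, 0.04064145829456882, 0.034968578153926115]]
t 500 [ 0.7483  0.215
[... 948 characters left out ...]
38
scene [[-0.03295310364454533, -0.03993147944404065, -0.03780689795447061], [-0.029531401701783182, 0.0054876095603546325, -0.023521787535176558], [-0.013124556693605679, 0.026169165900394042, 0.014018533014252463], [-0.00039073172427088573, 0.04198181783730396, 0.029196790236854606], [0.007396923374711095, 0.04289916581720339, 0.033152710009865596]]
top [[-0.03388755080568921, -0.040194382119006916, 0.007800142294304453], [-0.03226111043506904, -0.007576868239732217, 0.013904318471739154], [-0.030344668706280085, 0.009655407371337446, 0.025947061859917093], [-0.004881630650629886, 0.021257626775076748, 0.03071114940995956], [0.008049921242335181, 0.04068597501196965, 0.03544462586587612]]
```

Call:
{"method": "move_arm", "body": {"plan": "0 0 0 0 0 0.181 0.085;0 0 0 0 0 0.181 0.085;0 0 0 0 0 0.181 0.085;0 0 0 0 0 0.181 0.085;0 0 0 0 0 0.181 0.085;0 0 0 0 0 0.181 0.085;0 0 0 0 0 0.181 0.085;0 0 0 0 0 0.181 0.085;0 0 0 0 0 0 0.085;0 0 0 0 0 0 0.085", "grip_force": 40}}

```text
time_s: 2.75
position: [0.2356, 0.4969, 0.2313]
tool_rot: [[0.311, 0.95, -0.0], [0.95, -0.311, -0.0], [-0.0, -0.0, -1.0]]
ft_force: [-0.3, -0.1, 0.1]
grip_width: 0.0852
gripper_force: 0.0
```

Call:
{"method": "move_arm", "body": {"plan": "-0.04 0.0359 0 0 0 0 0.085;-0.04 0.0359 0 0 0 0 0.085;-0.04 0.0359 0 0 0 0 0.085;-0.04 0.0359 0 0 0 0 0.085;-0.04 0.0359 0 0 0 0 0.085;-0.04 0.0359 0 0 0 0 0.085;-0.04 0.0359 0 0 0 0 0.085;-0.04 0.0359 0 0 0 0 0.085;-0.04 0.0359 0 0 0 0 0.085;-0.04 0.0359 0 0 0 0 0.085;-0.04 0.0359 0 0 0 0 0.085;0 0 0 0 0 0 0.085"}}

```text
time_s: 4.25
position: [0.4731, -0.0478, 0.2309]
tool_rot: [[0.316, 0.949, -0.0], [0.949, -0.316, -0.0], [-0.0, 0.0, -1.0]]
ft_force: [-0.3, 1.1, -0.7]
grip_width: 0.0849
gripper_force: 0.0
```

Call:
{"method": "move_arm", "body": {"plan": "-0.0395 0.0354 0.02 0 0 0 0.085;-0.0395 0.0354 0.02 0 0 0 0.085;-0.0395 0.0354 0.02 0 0 0 0.085;-0.0395 0.0354 0.02 0 0 0 0.085;0 0 0.02 0 0 0 0.085;0 0 0 0 0 0 0.085;0 0 0 0 0 0 0.085"}}

```text
time_s: 5.12
position: [0.5571, -0.2386, 0.1325]
tool_rot: [[0.313, 0.95, 0.001], [0.95, -0.313, -0.001], [-0.0, 0.001, -1.0]]
ft_force: [-0.2, -0.9, 0.6]
grip_width: 0.0851
gripper_force: 0.0
```

```bash
python3 - <<'E'
from h import *
s=env.observe();print(s["position"],s["time_s"])
for c in("scene","top"):
    im,D=viewer.get_image(c);cv2.imwrite(f"pics/{c}1.png",im[:,:,::-1]);np.save(f"{c}1.npy",D)
a=cv2.imread("pics/scene1.png")[110:270,110:290];b=cv2.imread("pics/top1.png")[140:260,300:420]
o=np.zeros((560,790,3),np.uint8);o[:400,:450]=cv2.resize(a,(450,400));o[:330,455:785]=cv2.resize(b,(330,330))
cv2.imwrite("pics/crop1.png",o[:400])
E
```

```text
[ 0.55708476 -0.23863545  0.13245558] 5.125
```

View pics/crop1.png

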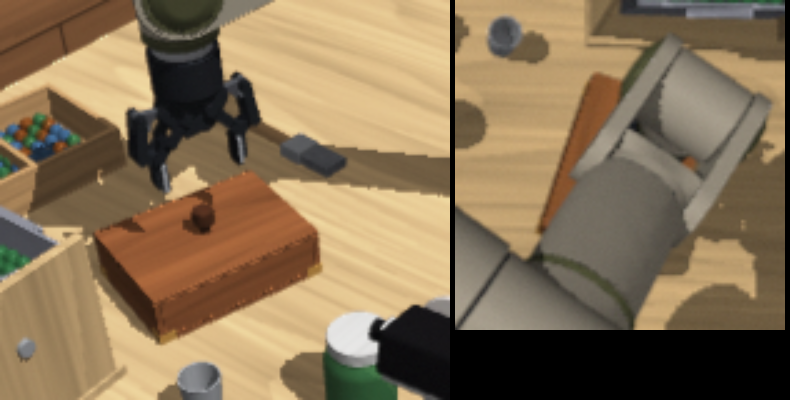

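The gripper hovers centred over the knob (knob at crop (203,215), fingers on either side), so I go down and grip.

Call:
{"method": "move_arm", "body": {"plan": "-0.0035 0.001 0.02 0 0 0 0.085;0 0 0.02 0 0 0 0.085;0 0 0.015 0 0 0 0.085;0 0 0.0075 0 0 0 0.085;0 0 0 0 0 0 0.085;0 0 0 0 0 0 0.01;0 0 0 0 0 0 0.01;0 0 0 0 0 0 0.01;0 0 0 0 0 0 0.01;0 0 0 0 0 0 0.01;0 0 0 0 0 0 0.01;0 0 0 0 0 0 0.01"}}

```text
time_s: 6.72
position: [0.5569, -0.2432, 0.0693]
tool_rot: [[0.315, 0.949, 0.001], [0.949, -0.315, -0.001], [-0.0, 0.001, -1.0]]
ft_force: [-1.2, 0.3, 5.3]
grip_width: 0.0245
gripper_force: 39.3
```

Call:
{"method": "move_arm", "body": {"plan": "0 0 -0.005 0 0 0 0.01;0 0 -0.01 0 0 0 0.01;0 0 -0.015 0 0 0 0.01;0 0 -0.02 0 0 0 0.01;0 0 -0.02 0 0 0 0.01;0 0 -0.02 0 0 0 0.01;0 0 -0.02 0 0 0 0.01;0 0 0 0 0 0 0.01;0 0 0 0 0 0 0.01", "grip_force": 60}}

```text
time_s: 7.85
position: [0.5563, -0.2429, 0.1783]
tool_rot: [[0.315, 0.949, -0.001], [0.949, -0.315, 0.001], [0.0, -0.001, -1.0]]
ft_force: [0.3, 0.2, -1.2]
grip_width: 0.0241
gripper_force: 58.9
```

```bash
cat > d.py <<'E'
from h import *
np.set_printoptions(precision=4,suppress=True)
s=env.observe();print(s["position"],s["time_s"])
im,D=viewer.get_image("scene");cv2.imwrite("pics/scene2.png",im[:,:,::-1]);np.save("scene2.npy",D)
P=cloud("scene",D);x,y,z=P[...,0],P[...,1],P[...,2]
m=(D>0)&(np.hypot(x-.557,y+.244)<.15)&(z>.13)&(z<.185)
for lo in np.arange(.13,.19,.005):print(round(lo,3),(m&(z>=lo)&(z<lo+.005)).sum())
h=np.c_[x[m],y[m],np.ones(m.sum())];i=abs(z[m]-np.median(z[m]))<.006
print(np.linalg.lstsq(h[i],z[m][i],rcond=None)[0],np.median(z[m]))
cv2.imwrite("pics/crop2.png",cv2.resize(im[110:270,110:290,::-1],(675,600)))
E
python3 d.py
```

```text
[ 0.5563 -0.2429  0.1783] 7.85
0.13 0
0.135 0
0.14 0
0.145 0
0.15 0
0.155 0
0.16 0
0.165 240
0.17 1975
0.175 34
0.18 14
0.185 0
[-0.0028 -0.0002  0.1734] 0.17189081671911863
```

View pics/crop2.png

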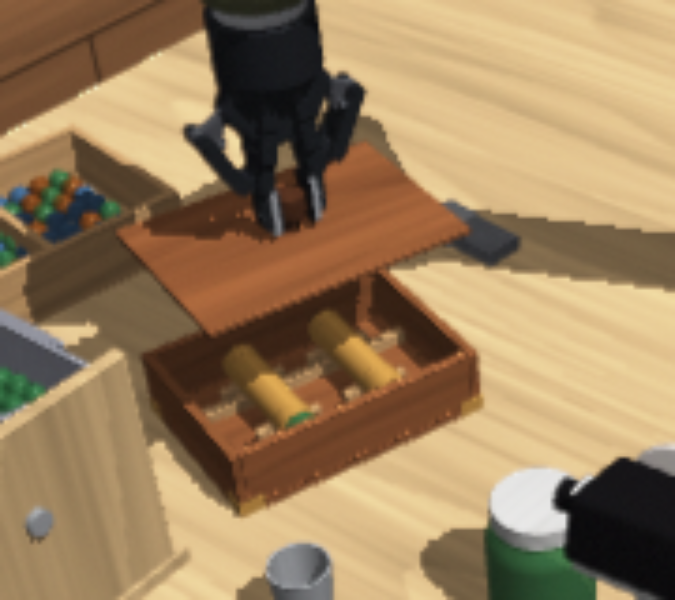

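The lid hangs level. The marble scope (green end at crop (300,418)) is on the case's +x side, with its marble towards +y.

Call:
{"method": "move_arm", "body": {"plan": "0.016 -0.011 0 0 0 0 0.01;0.0333 -0.022 0 0 0 0 0.01;0.0333 -0.022 0 0 0 0 0.01;0.0333 -0.022 0 0 0 0 0.01;0.0333 -0.022 0 0 0 0 0.01;0.0333 -0.022 0 0 0 0 0.01;0.0333 -0.022 0 0 0 0 0.01;0.0333 -0.022 0 0 0 0 0.01;0.0333 -0.022 0 0 0 0 0.01;0.0333 -0.022 0 0 0 0 0.01;0.0333 -0.022 0 0 0 0 0.01;0.016 -0.012 0 0 0 0 0.01"}}

```text
time_s: 9.4
position: [0.4398, 0.1814, 0.1782]
tool_rot: [[0.313, 0.95, -0.001], [0.95, -0.313, -0.0], [-0.0, -0.001, -1.0]]
ft_force: [0.2, 0.1, -0.9]
grip_width: 0.0242
gripper_force: 59.0
```

Call:
{"method": "move_arm", "body": {"plan": "0 0 0 0 0 -0.04 0.01;0 0 0.01 0 0 -0.08 0.01;0 0 0.02 0 0 -0.08 0.01;0 0 0.03 0 0 -0.08 0.01;0 0 0.03 0 0 -0.04 0.01;0 0 0.02 0 0 0 0.01;0 0 0.015 0 0 0 0.01;0 0 0.01 0 0 0 0.01;0 0 0.005 0 0 0 0.01;0 0 0 0 0 0 0.01;0 0 0 0 0 0 0.01"}}

```text
time_s: 10.78
position: [0.4411, 0.1799, 0.0392]
tool_rot: [[0.0, 1.0, 0.001], [1.0, -0.0, 0.0], [0.0, 0.001, -1.0]]
ft_force: [0.6, 0.4, -1.2]
grip_width: 0.0243
gripper_force: 59.0
```

Call:
{"method": "move_arm", "body": {"plan": "0 0 0.008 0 0 0 0.01;0 0 0.007 0 0 0 0.01;0 0 0.005 0 0 0 0.01;0 0 0.0025 0 0 0 0.01;0 0 0.001 0 0 0 0.01;0 0 0 0 0 0 0.01"}}

```text
time_s: 11.52
position: [0.4409, 0.1798, 0.0154]
tool_rot: [[-0.0, 1.0, 0.0], [1.0, 0.0, 0.0], [0.0, 0.0, -1.0]]
ft_force: [0.9, -0.4, -1.6]
grip_width: 0.024
gripper_force: 59.1
```

Call:
{"method": "move_arm", "body": {"plan": "0 0 0.001 0 0 0 0.01;0 0 0.001 0 0 0 0.01;0 0 0 0 0 0 0.01"}}

```text
time_s: 11.9
position: [0.441, 0.1798, 0.0152]
tool_rot: [[-0.0, 1.0, 0.002], [1.0, 0.0, 0.0], [0.0, 0.002, -1.0]]
ft_force: [-6.8, -1.1, 24.8]
grip_width: 0.024
gripper_force: 61.6
```

Contact: it rests on the shelf. I ease off slightly, release and go up.

Call:
{"method": "move_arm", "body": {"plan": "0 0 -0.0015 0 0 0 0.01;0 0 0 0 0 0 0.04;0 0 0 0 0 0 0.085;0 0 0 0 0 0 0.085;0 0 0 0 0 0 0.085;0 0 0 0 0 0 0.085;0 0 0 0 0 0 0.085;0 0 -0.015 0 0 0 0.085;0 0 -0.03 0 0 0 0.085;0 0 -0.05 0 0 0 0.085;0 0 -0.06 0 0 0 0.085;0 0 0 0 0 0 0.085"}}

```text
time_s: 13.4
position: [0.4425, 0.1801, 0.1736]
tool_rot: [[-0.0, 1.0, 0.009], [1.0, 0.0, 0.001], [0.001, 0.009, -1.0]]
ft_force: [0.9, 0.2, -1.3]
grip_width: 0.0847
gripper_force: 0.0
```

```bash
cat > e.py <<'E'
from h import *
np.set_printoptions(precision=4,suppress=True)
s=env.observe();print(s["position"],s["time_s"])
ax=np.array([.949,-.315]);ay=np.array([.315,.949])
for c in("scene","top"):
    im,D=viewer.get_image(c);cv2.imwrite(f"pics/{c}3.png",im[:,:,::-1]);np.save(f"{c}3.npy",D)
    P=cloud(c,D);x,y,z=P[...,0],P[...,1],P[...,2]
    m=(D>0)&(abs(x-.44)<.12)&(abs(y-.18)<.1)&(z<.03)&(z>.004)
    print("lid z",np.median(z[m]),m.sum(),cv2.minAreaRect((P[m][:,:2]*1000).astype(np.float32)))
    for n in("marble_scope","flat_scope","marble"):
        for r in pinpoint(c,n)[:2]:
            p=atz(c,r["pixel"],.036);print(c,n,round(r["conf"],2),np.round(r["pixel"],1),p,"case xy",(p[:2]-[.5575,-.2435])@np.c_[ax,ay])
    # case frame cloud
    q=np.stack([(x-.5575)*ax[0]+(y+.2435)*ax[1],(x-.5575)*ay[0]+(y+.2435)*ay[1]],-1)
    r=(D>0)&(abs(q[...,0])<.115)&(abs(q[...,1])<.085)&(z>.052)
    print("case rim",cv2.minAreaRect((P[r][:,:2]*1000).astype(np.float32)),np.median(z[r]))
    for sg in(-1,1):
        t=(D>0)&(abs(q[...,0]-sg*.038)<.03)&(abs(q[...,1])<.024)&(z>.042)&(z<.053)
        print("tube",sg,t.sum(),np.median(q[t],0),np.percentile(z[t],95))
        e=(D>0)&(abs(q[...,0]-sg*.038)<.022)&(abs(q[...,1])<.07)&(z>.040)&(z<.056)
        print("  ends",np.percentile(q[e],[1,99],axis=0).ravel())
a=cv2.imread("pics/scene3.png")[160:250,140:245];b=cv2.imread("pics/top3.png")[155:250,320:405]
o=np.zeros((400,790,3),np.uint8);o[:360,:420]=cv2.resize(a,(420,360));o[:380,430:770]=cv2.resize(b,(340,380))
cv2.imwrite("pics/crop3.png",o)
E
python3 e.py
```

```text
[0.4425 0.1801 0.1736] 13.4
lid z 0.009448148273691757 2883 ((436.8771057128906, 187.64468383789062), (174.99295043945312, 226.43966674804688), 89.39464569091797)
scene marble_scope 0.71 [180.6 214.9] [ 0.5964 -0.2552  0.036 ] case xy [0.0406 0.0012]
scene flat_scope 0.72 [202.6 206.7] [ 0.5314 -0.2284  0.036 ] case xy [-0.0295  0.0061]
scene marble 0.76 [191.1 224.9] [ 0.6119 -0.1992  0.036 ] case xy [0.0377 0.0592]
case rim ((558.5855712890625, -244.01422119140625), (163.28672790527344, 214.45101928710938), 72.32135772705078) 0.05637364032810663
tube -1 78 [-0.034   0.0009] 0.05131515648680042
  ends [-0.0496 -0.0697 -0.0219  0.0608]
tube 1 85 [0.0408 0.001 ] 0.05043951704266828
  ends [ 0.0248 -0.0698  0.0585  0.0577]
lid z 0.008897568905905779 557 ((437.70513916015625, 170.3087158203125), (177.97515869140625, 233.37637329101562), 89.44337463378906)
top marble_scope 0.81 [365.4 189.1] [ 0.605  -0.2622  0.036 ] case xy [ 0.0509 -0.0028]
top marble_scope 0.26 [352.3 189. ] [ 0.6039 -0.2157  0.036 ] case xy [0.0353 0.041 ]
top flat_scope 0.63 [358.5 210.7] [ 0.5268 -0.237   0.036 ] case xy [-0.0312 -0.0035]
top marble 0.68 [351.5 187.1] [ 0.6107 -0.2129  0.036 ] case xy [0.0409 0.0458]
top marble 0.66 [318.5 155. ] [ 0.7249 -0.0952  0.036 ] case xy [0.1121 0.1935]
case rim ((557.9471435546875, -243.80169677734375), (156.6100616455078, 212.99807739257812), 71.6927719116211) 0.05685374035241503
tube -1 84 [-0.0385 -0.0024] 0.05141302630841962
  ends [-0.0532 -0.0649 -0.0247  0.0587]
tube 1 85 [ 0.0367 -0.0005] 0.05174773114351365
  ends [ 0.0231 -0.0572  0.0501  0.0601]
```

View pics/crop3.png

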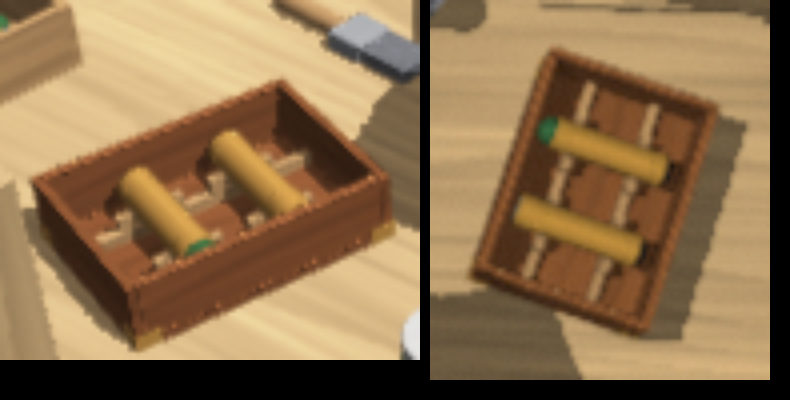

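Both tubes are visible. The marble scope has its green end at crop (548,130) in the top view, in the +x saddle. Move above it.

Call:
{"method": "move_arm", "body": {"plan": "-0.02 0.007 0 0 0 0 0.055;-0.0396 0.0138 0 0 0 0 0.055;-0.0396 0.0138 0 0 0 0 0.055;-0.0396 0.0138 0 0 0 0 0.055;-0.0396 0.0138 0 0 0 0 0.055;-0.0396 0.0138 0 0 0 0 0.055;-0.0396 0.0138 0 0 0 0 0.055;-0.0396 0.0138 0 0 0 0 0.055;-0.0396 0.0138 0 0 0 0 0.055;-0.0396 0.0138 0 0 0 0 0.055;-0.0396 0.0138 0 0 0 0 0.055;-0.02 0.007 0 0 0 0 0.055"}}

```text
time_s: 15.3
position: [0.5929, -0.2582, 0.1686]
tool_rot: [[0.001, 1.0, -0.001], [1.0, -0.001, 0.001], [0.001, -0.001, -1.0]]
ft_force: [0.0, 0.7, 0.6]
grip_width: 0.0551
gripper_force: 0.0
```

Call:
{"method": "move_arm", "body": {"plan": "0 0 0 0 0 0.04 0.055;0 0 0.01 0 0 0.08 0.055;0 0 0.02 0 0 0.08 0.055;0 0 0.02 0 0 0.08 0.055;0 0 0.01 0 0 0.04 0.055;0 0 0 0 0 0 0.055;0 0 0 0 0 0 0.055;0 0 0 0 0 0 0.055"}}

```text
time_s: 16.3
position: [0.593, -0.2563, 0.1103]
tool_rot: [[0.314, 0.949, 0.001], [0.949, -0.314, -0.0], [-0.0, 0.001, -1.0]]
ft_force: [0.0, 0.1, -0.2]
grip_width: 0.0551
gripper_force: 0.0
```

Call:
{"method": "move_arm", "body": {"plan": "0.001 0.001 0.02 0 0 0 0.055;0 0 0.02 0 0 0 0.055;0 0 0.02 0 0 0 0.055;0 0 0.015 0 0 0 0.055;0 0 0.01 0 0 0 0.055;0 0 0.006 0 0 0 0.055;0 0 0 0 0 0 0.055;0 0 0 0 0 0 0.055"}}

```text
time_s: 17.3
position: [0.5943, -0.2557, 0.0194]
tool_rot: [[0.315, 0.949, 0.001], [0.949, -0.315, -0.001], [-0.0, 0.001, -1.0]]
ft_force: [-0.2, -0.1, -0.6]
grip_width: 0.0549
gripper_force: 0.0
```

Call:
{"method": "move_arm", "body": {"plan": "0 0 0 0 0 0 0.04;0 0 0 0 0 0 0.034;0 0 0 0 0 0 0.015;0 0 0 0 0 0 0.015;0 0 0 0 0 0 0.015;0 0 0 0 0 0 0.015;0 0 0 0 0 0 0.015", "grip_force": 60}}

```text
time_s: 18.18
position: [0.5944, -0.2557, 0.0192]
tool_rot: [[0.315, 0.949, 0.001], [0.949, -0.315, -0.001], [-0.0, 0.001, -1.0]]
ft_force: [0.6, 1.0, 5.1]
grip_width: 0.026
gripper_force: 59.0
```

Call:
{"method": "move_arm", "body": {"plan": "0 0 -0.005 0 0 0 0.015;0 0 -0.01 0 0 0 0.015;0 0 -0.02 0 0 0 0.015;0 0 -0.03 0 0 0 0.015;0 0 -0.035 0 0 0 0.015;0 0 -0.04 0 0 0 0.015;0 0 -0.04 0 0 0 0.015;0 0 -0.02 0 0 0 0.015;0 0 0 0 0 0 0.015;0 0 0 0 0 0 0.015"}}

```text
time_s: 19.42
position: [0.5936, -0.2553, 0.2175]
tool_rot: [[0.315, 0.949, -0.002], [0.949, -0.315, 0.001], [0.001, -0.002, -1.0]]
ft_force: [0.0, -0.4, -0.8]
grip_width: 0.0267
gripper_force: 59.1
```

```bash
cat > f.py <<'E'
from h import *
from scipy.optimize import least_squares
np.set_printoptions(precision=4,suppress=True)
s=env.observe();T=np.array(s["position"]);R=np.array(s["tool_rot"])
for c in("scene","top"):
    im,D=viewer.get_image(c);cv2.imwrite(f"pics/{c}4.png",im[:,:,::-1]);np.save(f"{c}4.npy",D)
    P=cloud(c,D);q=(P-T)@R
    hsv=cv2.cvtColor(im,cv2.COLOR_RGB2HSV)
    m=(D>0)&(abs(q[...,0])<.075)&(abs(q[...,1])<.025)&(q[...,2]>-.045)&(q[...,2]<.0)&(hsv[...,1]>110)&(hsv[...,0]<30)
    print(c,"tube",m.sum(),np.percentile(q[m],[1,50,99],axis=0))
    w=q[m];print(" dir",np.linalg.svd(w-w.mean(0))[2][0])
    for n in("marble","marble_scope"):
        for r in pinpoint(c,n)[:2]:
            o,d=ray(c,r["pixel"]);n_=R[:,1];p=o+d*((T-o)@n_)/(d@n_);print(n,round(r["conf"],2),np.round(r["pixel"],1),"in tool (y=0 plane)",(p-T)@R)
def frame(yaw,t):
    x=np.array([np.cos(t)*np.cos(yaw),np.cos(t)*np.sin(yaw),np.sin(t)]);y=np.array([-np.sin(yaw),np.cos(yaw),0]);return np.c_[x,y,np.cross(x,y)]
def res(p,Q):
    q=(Q-p[:3])@frame(p[3],p[4]);d=abs(q)-np.array([.027,.036,.02]);return np.linalg.norm(np.maximum(d,0),axis=1)+np.minimum(d.max(1),0)
for c in("scene","top"):
  for k in(0,1,3,4):
    D=np.load(f"{c}{k}.npy");im=cv2.imread(f"pics/{c}{k}.png");P=cloud(c,D)
    f=(D>0)&(np.linalg.norm(P-[.755,.212,.275],axis=-1)<.055)&(im.max(-1)<60);Q=P[f]
    s=least_squares(res,[.755,.212,.275,.07,.21],args=(Q,),loss="soft_l1",f_scale=.001)
    q=(Q-s.x[:3])@frame(*s.x[3:]);b=Q[abs(q[:,1])<.037];s=least_squares(res,s.x,args=(b,),loss="soft_l1",f_scale=.001)
    print(c,k,f.sum(),s.x,np.median(abs(s.fun)))
E
python3 f.py
```

```text
scene tube 163 [[-0.0336 -0.0168 -0.0316]
 [ 0.0226  0.0025 -0.0273]
 [ 0.0516  0.0142 -0.0113]]
 dir [0.9815 0.1824 0.0586]
marble 0.74 [193.7 217.5] in tool (y=0 plane) [0.0847 0.     0.1371]
marble 0.59 [181.  167.3] in tool (y=0 plane) [ 0.0547  0.     -0.0112]
marble_scope 0.52 [169.9 156.6] in tool (y=0 plane) [-0.0079 -0.     -0.012 ]
marble_scope 0.51 [387.9 311.4] in tool (y=0 plane) [ 0.7419  0.     -0.119 ]
top tube 16 [[-0.0547 -0.0008 -0.0334]
 [-0.0475  0.0025 -0.028 ]
 [ 0.064   0.0122 -0.0178]]
 dir [-0.9977  0.0095 -0.0677]
marble 0.28 [386.3 276.1] in tool (y=0 plane) [-0.7413  0.      2.471 ]
scene 0 1277 [0.7559 0.2119 0.2746 0.0711 0.2061] 0.0006466590268063496
scene 1 1274 [0.7559 0.2119 0.2746 0.0727 0.2054] 0.0006505678370295059
scene 3 1281 [0.756  0.2119 0.2745 0.0692 0.2082] 0.0006432016194629284
scene 4 1271 [0.7559 0.2119 0.2746 0.0738 0.2018] 0.0006110448424121121
top 0 500 [0.7448 0.2125 0.2716 0.0485 0.2077] 0.001952387395457094
top 1 492 [0.7452 0.2122 0.2713 0.0676 0.2276] 0.0021258894907360583
top 3 488 [ 0.7458  0.2142  0.2713 -0.0721  0.2226] 0.002093994633739705
top 4 489 [ 0.7453  0.2129  0.2712 -0.0067  0.2278] 0.002107679133196389
```

Call:
{"method": "move_arm", "body": {"plan": "0.0157 -0.0123 0 0 0 0 0.015;0.0314 -0.0245 -0.002 0 0 0 0.015;0.0314 -0.0245 -0.002 0 0 0 0.015;0.0314 -0.0245 -0.002 0 0 0 0.015;0.0314 -0.0245 -0.002 0 0 0 0.015;0.0314 -0.0245 -0.002 0 0 0 0.015;0.0314 -0.0245 -0.002 0 0 0 0.015;0.0314 -0.0245 -0.002 0 0 0 0.015;0.0314 -0.0245 -0.002 0 0 0 0.015;0.0314 -0.0245 -0.002 0 0 0 0.015;0.0157 -0.0123 0 0 0 0 0.015;0 0 0 0 0 0 0.015"}}

```text
time_s: 21.22
position: [0.4597, 0.1205, 0.2369]
tool_rot: [[0.313, 0.95, 0.0], [0.95, -0.313, 0.0], [0.0, 0.0, -1.0]]
ft_force: [0.2, -0.4, -1.3]
grip_width: 0.0263
gripper_force: 59.2
```

Call:
{"method": "move_arm", "body": {"plan": "0 0 0 0 0 0.074 0.015;0 0 0 0 0 0.147 0.015;0 0 0 0 0 0.147 0.015;0 0 0 0 0 0.147 0.015;0 0 0 0 0 0.147 0.015;0 0 0 0 0 0.147 0.015;0 0 0 0 0 0.147 0.015;0 0 0 0 0 0.147 0.015;0 0 0 0 0 0.075 0.015;0 0 0 0 0.1 0 0.015;0 0 0 0 0.107 0 0.015;0 0 0 0 0 0 0.015"}}

```text
time_s: 22.72
position: [0.4594, 0.1189, 0.2369]
tool_rot: [[0.976, 0.072, 0.204], [0.07, -0.997, 0.014], [0.205, 0.0, -0.979]]
ft_force: [0.7, 0.2, -0.9]
grip_width: 0.0263
gripper_force: 59.1
```

Call:
{"method": "move_arm", "body": {"plan": "0.01 -0.0085 0.0055 0 0 0 0.015;0.0162 -0.0143 0.008 0 0 0 0.015;0.0162 -0.0143 0.008 0 0 0 0.015;0.0162 -0.0143 0.008 0 0 0 0.015;0.0162 -0.0143 0.008 0 0 0 0.015;0.006 -0.0055 0.003 0 0 0 0.015;0 0 0 0 0 0 0.015;0 0 0 0 0 0 0.015"}}

```text
time_s: 23.72
position: [0.542, 0.1967, 0.2139]
tool_rot: [[0.976, 0.072, 0.205], [0.071, -0.997, 0.015], [0.205, 0.0, -0.979]]
ft_force: [-0.2, -0.5, -0.4]
grip_width: 0.0261
gripper_force: 59.1
```

```bash
cat > g.py <<'E'
from h import *
np.set_printoptions(precision=4,suppress=True)
s=env.observe();T=np.array(s["position"]);R=np.array(s["tool_rot"]);print(T,s["time_s"],s["gripper_force"])
X=np.array([.9761,.0704,.2055]);Y=np.array([-.0719,.9974,0]);F=np.c_[X,Y,np.cross(X,Y)];foc=np.array([.756,.2118,.2748])-.17*X
print("predicted marble in focus frame",(T+R@[.053,0,-.0155]-foc)@F)
ims=[]
for c in("scene","top"):
    im,D=viewer.get_image(c);im=im.copy();P=cloud(c,D);q=(P-T)@R
    g=im.astype(int);hsv=cv2.cvtColor(im,cv2.COLOR_RGB2HSV)
    t=(D>0)&(abs(q[...,0])<.09)&(abs(q[...,1])<.03)&(q[...,2]>-.05)&(q[...,2]<.02)
    m=t&(hsv[...,1]>110)&(hsv[...,0]<30);print(c,"tube",m.sum(),np.percentile(q[m],[1,50,99],axis=0))
    m=t&(q[...,0]>.035)&(g[...,1]>g[...,0]*1.15);print("marble px",m.sum(),np.percentile(q[m],[5,50,95],axis=0) if m.any() else "")
    for r in pinpoint(c,"marble")[:3]:
        o,d=ray(c,r["pixel"]);n=R[:,1] if c=="scene" else R[:,2];B=T+R@[0,0,-.0155];p=o+d*((B-o)@n)/(d@n);print("marble",round(r["conf"],2),np.round(r["pixel"],1),"tool",(p-T)@R)
    print("focus px",proj(c,foc),"lens px",proj(c,foc+.12*X), [np.round(r["pixel"],1) for r in pinpoint(c,"lens")[:1]])
    v=im[...,::-1].copy();u=proj(c,foc).astype(int);ims.append(cv2.resize(v[max(u[1]-75,0):u[1]+75,u[0]-65:u[0]+65],(390,450)))
cv2.imwrite("pics/crop5.png",np.hstack(ims))
E
python3 g.py
```

```text
[0.542  0.1967 0.2139] 23.725 59.14382457733154
predicted marble in focus frame [ 0.0005  0.0003 -0.0001]
scene tube 197 [[-0.0386 -0.0163 -0.0322]
 [ 0.0187 -0.0055 -0.0283]
 [ 0.0496  0.0122 -0.0105]]
marble px 85 [[ 0.0488 -0.013  -0.029 ]
 [ 0.0573 -0.0049 -0.0223]
 [ 0.0623  0.0042 -0.0132]]
marble 0.53 [322.2 218. ] tool [ 0.0428 -0.     -0.008 ]
focus px [320.7174 216.6571] lens px [295.0752 239.6842] [array([294.9, 237.5])]
top tube 28 [[-0.058  -0.014  -0.034 ]
 [-0.0511  0.0009 -0.0269]
 [-0.0478  0.0125 -0.0125]]
marble px 6 [[ 0.0571 -0.0062 -0.0294]
 [ 0.0575 -0.0009 -0.0221]
 [ 0.0604  0.002  -0.0211]]
focus px [228.7419 174.7313] lens px [227.021  135.0831] [array([228.9, 135.3])]
```

View pics/crop5.png

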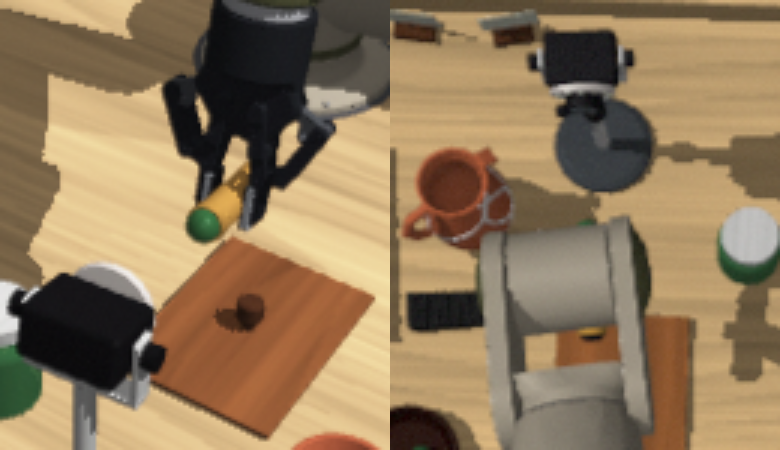

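The marble (crop (205,225)) sits on the predicted focus pixel (320,217), facing the lens, and the lid lies flat. Lens and marble agree within about 3 mm, so I hand in.

```bash
python3 -c "
from rig import env
print(env.close_job())"
```

```text
the job is handed in; nothing more can be done
None
```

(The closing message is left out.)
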